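# Put the mixed-up glaze jars back on their sample stands

## Robot

A 7-joint arm with a two-finger parallel gripper is mounted at the origin on the work surface. World frame = base frame: x ahead of the robot, y to its left, z up, the work surface at z = 0. Lengths are in m, angles in rad, forces in N, time in s.
With the tool pointing down it reaches from about 0.4 to 0.875 m from the base axis. Payload 6.5 kg.
Tool frame: the origin (TCP) lies on the centre line of the jaws, within the pads' length; the fingertips stand 8 mm ahead of it and the grasp point (between the pads) lies 11 mm behind it (manip.tip_extent is the distance from the TCP to the fingertips, in m); z points along the fingers, y is the direction in which the jaws open and shut (so a half turn about z gives the same grasp; the last joint's range is limited). The gripper opens to 88 mm and grips with 3 to 60 N. Pads are 18 mm wide; open, the fingers measure 123 mm over their backs; the gripper's body (75 mm by 187 mm) begins 45 mm behind the grasp point.
Start: joints at [1.153, 0.536, -0.004, 1.538, 0.003, 1.067, -0.071], TCP at [0.224, -0.61, 0.247] pointing down, gripper open.
Joint ranges: [-2.7, 2.7], [-0.37, 2.16], [-1.27, 1.26], [0.24, 2.4], [-1.31, 4.45], [0.19, 1.91], [-2.76, 2.76]. Speed limits (rad/s): [2.39, 2.39, 3.14, 3.14, 3.14, 3.14, 3.14].

## Interface

Orientations are given as a 3x3 rotation matrix whose columns are the frame's x, y, z axes.
In Python, from plant import manip gives the robot as it stands. The module is installed in compiled form; this text tells all that it offers.
- The arm moves only by the tool send_rows, never from a script. Its argument "moves" is one flat list of numbers, 6 for each row, row after row: the shift along the tool's x, y, z in cm, then the turn, a rotation vector about the tool's x, y, z in rad. A call has 1 to 20 rows; each row shifts and turns the commanded pose from where the row before left it, along the tool's axes as they then stand; what a row does not reach is not made up. A row lasts 1/12 s, in which the tool goes at most 41.7 mm and 7.16 degrees, less where a joint would pass 70% of its speed; a pose out of reach is approached as far as the arm can. A call is refused whole if a number of a shift passes 4.17 or a number of a turn 0.125, either way. A call with a gripper value outside its range is refused whole. "gripper" is the opening, from 0 (shut) to 1 (fully open), set as the call begins (left out, the last holds). The fingers move at their own pace and stop on an object; the grip force is fixed at half the most. Time passes only in rows, so rows that do not move let the fingers close. It gives the time, the measured TCP pose, the force and the opening at its end, in the units of the state.
- manip.sense(): the state, without advancing time (a new reading comes with each control period).
- manip.get_image(name): name is "side" or "top"; returns a dict with "color" (480x640x3 uint8, blue, green, red), "camera_matrix" (3x3 intrinsics, pixels), "camera_from_world" (4x4, takes a point from world to camera coordinates). Camera axes: x right, y down, z forward; pixel columns grow to the right and rows downward; lengths in m; the calibration is good to about 2 mm. A picture is of the moment at which its call begins. There is no depth.
- manip.finish_job(): hands the job in, once; it reports no verdict.
The state is a dict: "t": time; "q": joint angles; "qd": joint speeds; "joint_efforts": joint torques, N m; "tcp_pos": TCP position; "tcp_rot": TCP orientation; "contact_force": force on the tool from outside, world axes, zero at the start; "torque": the same for the moment, N m; "finger_gap": finger opening in m.
Only numpy, scipy, OpenCV 4.12 (cv2) and the standard library are available. Lean on these libraries where they do the work, as an engineer would, in place of code of your own. Each camera call takes 0.05 s, during which the arm holds its last target. There are 200 camera calls.

## Task

The class has put all four glaze jars back on the wrong sample stands: change them round until every jar stands upright in the seat of the stand whose fired tile has the colour of its lid, parking a jar on the empty clay board when you need a free spot. Do not tip any jar over, and leave the biscuit-fired cup standing where it is.

Things in the scene. Friction and masses are not known exactly. Their poses are not given: they have to be found in the camera images.
- jar_red: Glaze jar with a red lid and a red band round its milky-white plastic side; round, 78 mm high, about 0.24 kg. The lid is the widest part, 56 mm in diameter, and takes up the top 23 mm (55 to 78 mm above the base); the body below is 53 mm in diameter. Origin: centre of the underside; z is up. At the start it stands in the seat of a stand of another colour.
- jar_green: Glaze jar with a green lid and a green band round its milky-white plastic side; round, 78 mm high, about 0.24 kg. The lid is the widest part, 56 mm in diameter, and takes up the top 23 mm (55 to 78 mm above the base); the body below is 53 mm in diameter. Origin: centre of the underside; z is up. At the start it stands in the seat of a stand of another colour.
- jar_blue: Glaze jar with a blue lid and a blue band round its milky-white plastic side; round, 78 mm high, about 0.24 kg. The lid is the widest part, 56 mm in diameter, and takes up the top 23 mm (55 to 78 mm above the base); the body below is 53 mm in diameter. Origin: centre of the underside; z is up. At the start it stands in the seat of a stand of another colour.
- jar_black: Glaze jar with a black lid and a black band round its milky-white plastic side; round, 78 mm high, about 0.24 kg. The lid is the widest part, 56 mm in diameter, and takes up the top 23 mm (55 to 78 mm above the base); the body below is 53 mm in diameter. Origin: centre of the underside; z is up. At the start it stands in the seat of a stand of another colour.
- stand_red: Stand for the red glaze, fixed: beech block 18 mm high, 100 mm wide (y), reaching from x = -50 to +105 mm; round seat 80 mm in diameter, 8 mm deep (its floor 10 mm above the origin; a jar has 12 mm of play all round); past the seat on the +x side a sloping sample tile, 74 mm wide, glazed red with a cream foot, its top edge 53 mm from the seat's centre, 47 mm high. Origin: on the seat's axis at table height; z up.
- stand_green: Stand for the green glaze, fixed: beech block 18 mm high, 100 mm wide (y), reaching from x = -50 to +105 mm; round seat 80 mm in diameter, 8 mm deep (its floor 10 mm above the origin; a jar has 12 mm of play all round); past the seat on the +x side a sloping sample tile, 74 mm wide, glazed green with a cream foot, its top edge 53 mm from the seat's centre, 47 mm high. Origin: on the seat's axis at table height; z up.
- stand_blue: Stand for the blue glaze, fixed: beech block 18 mm high, 100 mm wide (y), reaching from x = -50 to +105 mm; round seat 80 mm in diameter, 8 mm deep (its floor 10 mm above the origin; a jar has 12 mm of play all round); past the seat on the +x side a sloping sample tile, 74 mm wide, glazed blue with a cream foot, its top edge 53 mm from the seat's centre, 47 mm high. Origin: on the seat's axis at table height; z up.
- stand_black: Stand for the black glaze, fixed: beech block 18 mm high, 100 mm wide (y), reaching from x = -50 to +105 mm; round seat 80 mm in diameter, 8 mm deep (its floor 10 mm above the origin; a jar has 12 mm of play all round); past the seat on the +x side a sloping sample tile, 74 mm wide, glazed black with a cream foot, its top edge 53 mm from the seat's centre, 47 mm high. Origin: on the seat's axis at table height; z up.
- clay_board: Square fibreboard clay board, buff coloured, 170 x 170 x 16 mm, fixed, lying flat and empty near the robot: room to park one jar for a while. Origin: centre of the underside; its top is 16 mm above the origin.
- bisque_cup: Fragile terracotta-coloured biscuit-fired cup without handle, 66 mm in diameter, 66 mm high, 0.14 kg, the only terracotta piece on this table, standing loose near the stands. Origin: centre of the underside; z is up. Not to be moved.
There are look-alikes about, which are no part of the job. Leave any yellow look-alike of the jar_red alone.

How it is judged:
At the end, for the whole second after the job is handed in: Each of the four jars stands in the seat of the stand of its own colour: its axis within 15 mm of the seat's axis, its underside on the seat's floor (7 to 14 mm above the stand's origin), upright within 0.08 rad, at rest (slower than 0.02 m/s) and released (horizontal distance between jar_red and stand_red below 0.015 m and z of jar_red in the frame of stand_red between 0.007 and 0.014 m and angle between each of jar_red, jar_green, jar_blue, jar_black's own z axis and vertical below 0.08 rad and linear speed of each of jar_red, jar_green, jar_blue, jar_black below 0.02 m/s and horizontal distance between jar_green and stand_green below 0.015 m and z of jar_green in the frame of stand_green between 0.007 and 0.014 m and horizontal distance between jar_blue and stand_blue below 0.015 m and z of jar_blue in the frame of stand_blue between 0.007 and 0.014 m and horizontal distance between jar_black and stand_black below 0.015 m and z of jar_black in the frame of stand_black between 0.007 and 0.014 m); the robot touches nothing.
It fails at once if a jar is tipped over (more than 0.7 rad from upright) (angle between any of jar_red, jar_green, jar_blue, jar_black's own z axis and vertical above 0.7 rad).
It fails at once if the biscuit-fired cup is shifted by more than 20 mm or knocked over (distance of bisque_cup from where it was at the start of the episode above 0.02 m or angle between bisque_cup's own z axis and vertical above 0.4 rad).
It also fails if it takes over 131 s, if anything falls off the work surface, if the arm or the gripper's body presses on something with over 40 N, if the wrist force passes 120 N, or if a joint passes its speed limit or range.

## Working session

There is one attempt and no reset: what is moved stays moved. The work goes in short steps, Python scripts to look and compute and a tool call to move; the robot and the scene stay as the last step left them, time stands still between calls to the robot, and variables do not carry over. Pictures are saved under pics/ and viewed, about 12 in all and at most 16, crops included, and the job is handed in when it is done.

Besides the shell and the picture viewer there is one more tool, called after ">>>" in YAML: its name, and indented under it one key for each argument. send_rows: Moves the arm, as the interface text tells. Its arguments: {"type":"object","properties":{"moves":{"type":"array","items":{"type":"number"}},"gripper":{"type":"number"}},"required":["moves"]}

```bash
mkdir -p pics; python3 - <<'E'
from plant import manip
import cv2
for n in("top","side"):
    d=manip.get_image(n);cv2.imwrite(f"pics/{n}0.png",d["color"]);print(n,d["camera_matrix"].tolist(),d["camera_from_world"].round(4).tolist())
s=manip.sense();print(s["t"],s["tcp_pos"],s["tcp_rot"],s["finger_gap"],manip.tip_extent)
E
```

```text
top [[597.582554830728, 0.0, 329.94403695583406], [0.0, 597.582554830728, 236.79147929848722], [0.0, 0.0, 1.0]] [[-0.0115, -0.9999, -0.0021, 0.0173], [-0.9885, 0.0116, -0.1506, 0.5514], [0.1506, 0.0003, -0.9886, 1.0951], [0.0, 0.0, 0.0, 1.0]]
side [[604.2105208484982, 0.0, 314.4812066660358], [0.0, 604.2105208484982, 234.5573671217382], [0.0, 0.0, 1.0]] [[0.9959, -0.0895, -0.0138, -0.5698], [-0.0664, -0.6182, -0.7832, 0.0755], [0.0615, 0.7809, -0.6216, 1.197], [0.0, 0.0, 0.0, 1.0]]
0.1 [ 0.22379556 -0.60969256  0.24594012] [[ 9.38731224e-01  3.44649575e-01 -6.00604711e-04]
 [ 3.44650089e-01 -9.38730180e-01  1.40217815e-03]
 [-8.05456651e-05 -1.52326688e-03 -9.99998837e-01]] 0.08779622919352599 0.008
```

View pics/top0.png

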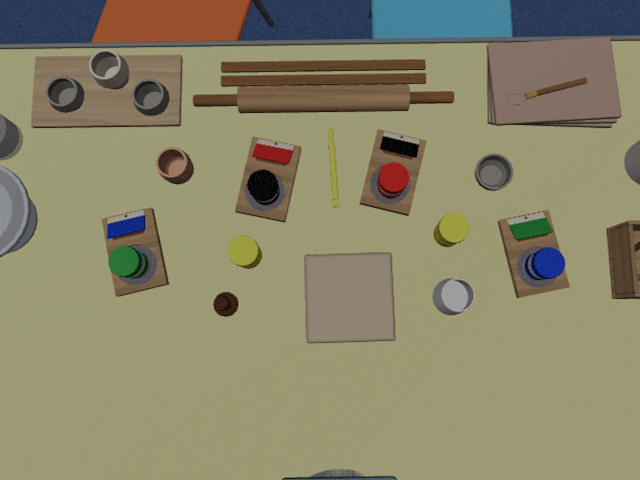

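View pics/side0.png

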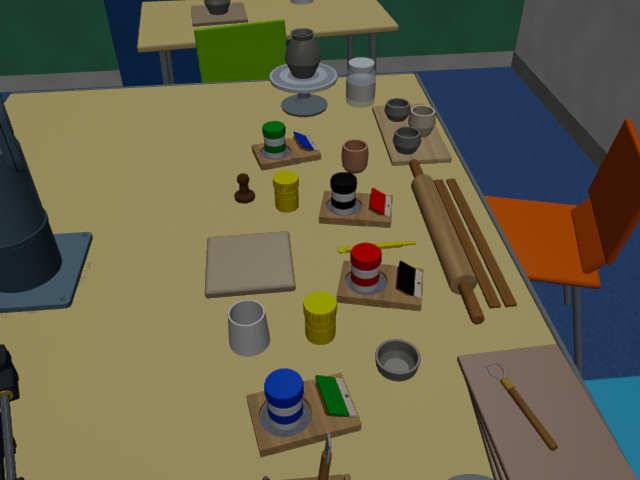

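The jars are swapped in two pairs, red with black and green with blue. The lids in the top view sit at red (393,180), black (263,187), green (125,262) and blue (547,263). The board is centred at about (350,298) and the cup at (173,165). Next I'll take an enlarged crop of the stands.

```bash
python3 - <<'E'
import cv2,numpy as np
im=cv2.imread("pics/top0.png")
c=[(268,180),(394,172),(134,252),(534,254)]
t=[cv2.resize(im[y-50:y+50,x-50:x+50],(300,300),interpolation=cv2.INTER_CUBIC) for x,y in c]
o=np.vstack([np.hstack(t[:2]),np.hstack(t[2:])])
o=cv2.convertScaleAbs(o,alpha=1.6,beta=15)
cv2.imwrite("pics/crop1.png",o)
E
```

```text
(no output)
```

View pics/crop1.png

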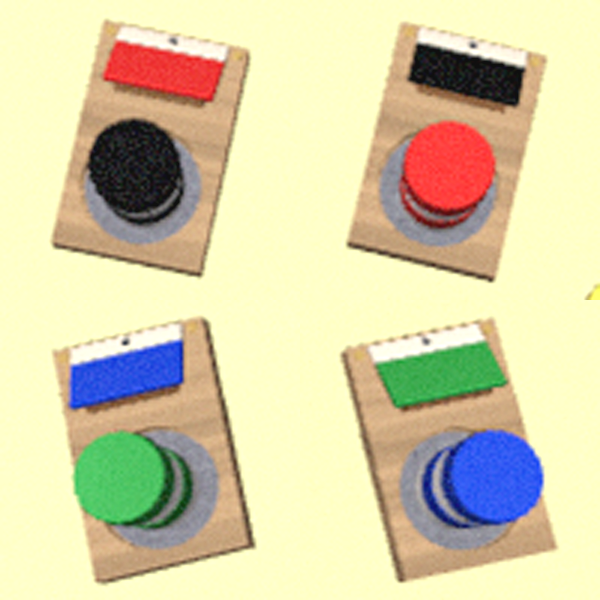

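The crop shows all four block tops, lids and seats clearly. I'll turn those readings into positions and check them against the known sizes.

```bash
cat > h.py <<'E'
import numpy as np
from plant import manip
def ray(d,u,v,z):
    K,T=d["camera_matrix"],d["camera_from_world"];R,t=T[:3,:3],T[:3,3]
    o=-R.T@t; w=R.T@np.linalg.inv(K)@np.array([u,v,1.]); return o+w*(z-o[2])/w[2]
E
python3 - <<'E'
from h import *
d=manip.get_image("top");s=manip.get_image("side")
S={"red":(268,180,[(107,21),(247,52),(55,243),(201,273)],(135,165)),
"black":(394,172,[(101,21),(246,56),(48,244),(193,279)],(150,165)),
"blue":(134,252,[(54,50),(205,19),(101,281),(253,246)],(121,178)),
"green":(534,254,[(42,50),(195,19),(100,280),(256,246)],(196,177))}
for k,(cx,cy,co,l) in S.items():
    f=lambda p,z:ray(d,cx-50+p[0]/3,cy-50+p[1]/3,z)
    P=np.array([f(p,.018) for p in co])
    bk,fr=P[:2].mean(0),P[2:].mean(0); ax=(bk-fr);L=np.linalg.norm(ax);ax/=L
    W=np.linalg.norm(P[0]-P[1]),np.linalg.norm(P[2]-P[3])
    print(k,"seat",((bk+fr)/2-ax*.0275).round(4)[:2],"yaw",np.arctan2(ax[1],ax[0]).round(3),"L,W",round(L,4),np.round(W,4),"lid",f(l,.088)[:2].round(4))
for n,p,z in[("board",(350,298),.016),("cup",(173,157),.066),("yel1",(244,248),.078),("yel2",(453,227),.078),("white",(454,295),.07),("gap",(493,165),.03),("pin",(226,300),.05)]: print(n,ray(d,*p,z)[:2].round(3))
for n,p in[("red",(367,256)),("black",(344,182)),("green",(274,129)),("blue",(284,382))]: print("side lid",n,ray(s,*p,.088)[:2].round(4))
E
```

```text
red seat [0.6456 0.1358] yaw -0.209 L,W 0.1524 [0.0956 0.0975] lid [0.6429 0.1336]
black seat [ 0.6573 -0.1083] yaw -0.254 L,W 0.1555 [0.0989 0.097 ] lid [ 0.6552 -0.109 ]
blue seat [0.5045 0.3822] yaw 0.238 L,W 0.1538 [0.0996 0.0987] lid [0.5039 0.3844]
green seat [ 0.4915 -0.3872] yaw 0.193 L,W 0.1515 [0.1025 0.1029] lid [ 0.4919 -0.3857]
board [ 0.436 -0.026]
cup [0.705 0.308]
yel1 [0.527 0.169]
yel2 [ 0.562 -0.216]
white [ 0.437 -0.214]
gap [ 0.692 -0.31 ]
pin [0.434 0.206]
side lid red [ 0.6573 -0.1223]
side lid black [0.6469 0.1208]
side lid green [0.5082 0.3692]
side lid blue [ 0.4946 -0.3863]
```

```bash
python3 - <<'E'
import cv2,numpy as np
a=cv2.imread("pics/top0.png")[180:330,490:640];b=cv2.imread("pics/side0.png")[330:480,230:380]
o=np.hstack([cv2.resize(x,(400,400),interpolation=cv2.INTER_CUBIC) for x in(a,b)])
cv2.imwrite("pics/crop2.png",cv2.convertScaleAbs(o,alpha=1.6,beta=15))
E
```

```text
(no output)
```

View pics/crop2.png

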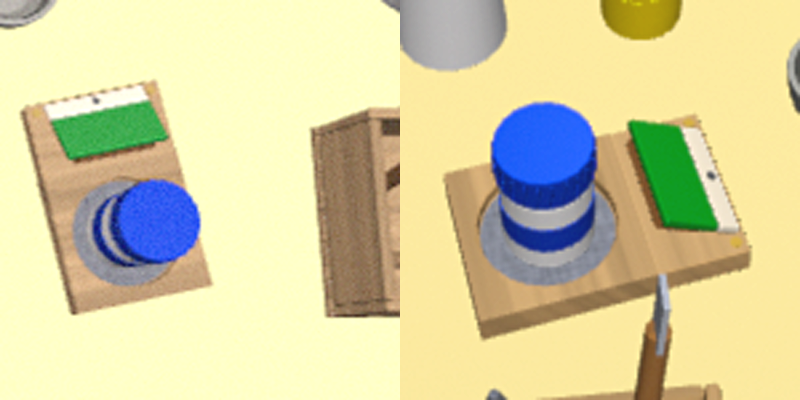

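The crate wall is at about y = -0.50 and 9 cm high. I'll keep the jaws along world x, with tool x = world y and tool y = world x, so the gripper body stays clear of it. First move: turn, then go above the blue jar.

>>> send_rows:
  moves: [0,0,0,0,0,-0.122,0,0,0,0,0,-0.122,0,0,0,0,0,-0.122,0,0,0,0,0,-0.122,0,0,0,0,0,-0.122,0,0,0,0,0,-0.122,0,0,0,0,0,-0.122,0,0,0,0,0,-0.122,0,0,0,0,0,-0.122,0,0,0,0,0,-0.121,2.25,2.7,0,0,0,0,2.25,2.7,0,0,0,0,2.25,2.7,0,0,0,0,2.25,2.7,0,0,0,0,2.25,2.7,0,0,0,0,2.25,2.7,0,0,0,0,2.25,2.7,0,0,0,0,2.25,2.7,0,0,0,0,2.25,2.7,0,0,0,0,2.15,2.5,0,0,0,0]
  gripper: 1

```text
t: 1.87
tcp_pos: [0.4933, -0.3846, 0.2466]
tcp_rot: [[-0.0, 1.0, -0.0], [1.0, 0.0, 0.0], [0.0, -0.0, -1.0]]
contact_force: [-1.3, -0.1, -0.3]
finger_gap: 0.088
```

>>> send_rows:
  moves: [-0.1,-0.1,3,0,0,0,0,0,3.5,0,0,0,0,0,3.5,0,0,0,0,0,3,0,0,0,0,0,2.5,0,0,0,0,0,1.5,0,0,0,0,0,0.8,0,0,0,0,0,0,0,0,0]

```text
t: 2.53
tcp_pos: [0.4899, -0.3864, 0.0669]
tcp_rot: [[-0.0, 1.0, -0.003], [1.0, 0.0, 0.002], [0.002, -0.003, -1.0]]
contact_force: [-0.1, -0.1, -0.0]
finger_gap: 0.0884
```

>>> send_rows:
  moves: [0,0,0,0,0,0,0,0,0,0,0,0,0,0,0,0,0,0,0,0,0,0,0,0,0,0,0,0,0,0,0,0,0,0,0,0,0,0,0,0,0,0,0,0,0,0,0,0]
  gripper: 0.4

```text
t: 3.2
tcp_pos: [0.4923, -0.3876, 0.0698]
tcp_rot: [[-0.0, 1.0, 0.002], [1.0, 0.0, -0.001], [-0.001, 0.002, -1.0]]
contact_force: [2.0, -0.0, 6.6]
finger_gap: 0.0556
```

>>> send_rows:
  moves: [0,0,-1.5,0,0,0,0,0,-3,0,0,0,0,0,-3.5,0,0,0,0,0,-3,0,0,0,0,0,-2,0,0,0,2,-0.3,0,0,0,0,3,-0.5,0,0,0,0,3.5,-0.5,0,0,0,0,3.5,-0.5,0,0,0,0,3.5,-0.5,0,0,0,0,3.5,-0.5,0,0,0,0,3.5,-0.5,0,0,0,0,3.5,-0.5,0,0,0,0,3.5,-0.5,0,0,0,0,3.1,-0.5,0,0,0,0,2,-0.5,0,0,0,0,1.5,-0.3,0,0,0,0,0,0,0,0,0,0]

```text
t: 4.7
tcp_pos: [0.4331, -0.0231, 0.1982]
tcp_rot: [[-0.005, 1.0, -0.002], [1.0, 0.005, 0.001], [0.001, -0.002, -1.0]]
contact_force: [-0.2, 0.5, -2.2]
finger_gap: 0.0554
```

```bash
python3 - <<'E'
from h import *
import cv2
print(manip.sense()["finger_gap"])
a=[manip.get_image(n)["color"] for n in("top","side")]
cv2.imwrite("pics/v1.png",np.hstack([cv2.resize(x,(400,300),interpolation=cv2.INTER_AREA) for x in a]))
E
```

```text
0.05536961490511837
```

View pics/v1.png

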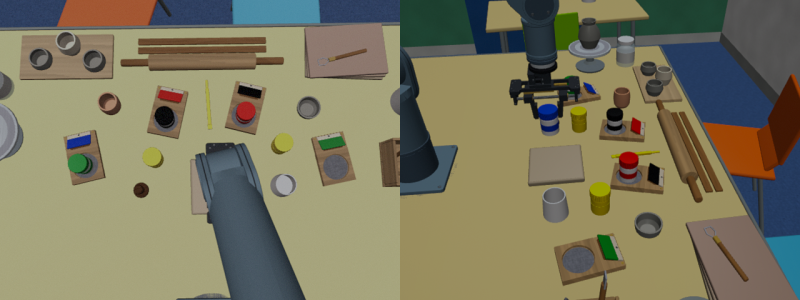

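The blue jar is held upright above the board and the green seat is empty. I'll lower it.

>>> send_rows:
  moves: [0,0,2,0,0,0,0,0,3,0,0,0,0,0,3,0,0,0,0,0,2,0,0,0,0,0,1,0,0,0,0,0,0.6,0,0,0,0,0,0.4,0,0,0,0,0,0.3,0,0,0,0,0,0,0,0,0,0,0,0,0,0,0]

```text
t: 5.63
tcp_pos: [0.4356, -0.0263, 0.0764]
tcp_rot: [[0.0, 1.0, 0.001], [1.0, -0.0, -0.0], [-0.0, 0.001, -1.0]]
contact_force: [0.1, -0.1, -3.4]
finger_gap: 0.0559
```

>>> send_rows:
  moves: [0,0,0.1,0,0,0,0,0,0.1,0,0,0,0,0,0,0,0,0]

```text
t: 5.88
tcp_pos: [0.4362, -0.0262, 0.0753]
tcp_rot: [[-0.0, 1.0, 0.002], [1.0, 0.0, -0.001], [-0.001, 0.002, -1.0]]
contact_force: [-2.4, -1.6, 13.7]
finger_gap: 0.0556
```

>>> send_rows:
  moves: [0,0,0,0,0,0,0,0,0,0,0,0,0,0,0,0,0,0,0,0,0,0,0,0,0,0,-1,0,0,0,0,0,-3,0,0,0,0,0,-3.5,0,0,0,0,0,-3,0,0,0,2.4,0.4,0,0,0,0,3.6,0.6,0,0,0,0,4,0.7,0,0,0,0,4,0.7,0,0,0,0,4,0.7,0,0,0,0,4,0.7,0,0,0,0,4,0.7,0,0,0,0,4,0.7,0,0,0,0,4,0.7,0,0,0,0,3.5,0.5,0,0,0,0,2.5,0.3,0,0,0,0,1,0.1,0,0,0,0]
  gripper: 1

```text
t: 7.55
tcp_pos: [0.5016, 0.3886, 0.1795]
tcp_rot: [[-0.004, 1.0, -0.001], [1.0, 0.004, 0.003], [0.003, -0.001, -1.0]]
contact_force: [-1.0, 0.4, -0.3]
finger_gap: 0.0879
```

```bash
python3 - <<'E'
from h import *
import cv2
s=manip.sense();print(s["tcp_pos"],s["finger_gap"],s["q"])
d=manip.get_image("top");cv2.imwrite("pics/v2.png",d["color"])
E
```

```text
[0.50159909 0.38862562 0.17949183] 0.08788192466595277 [-0.3740923   0.64031795 -0.51530904  1.61497989  0.35882859  0.98020282
 -1.00134007]
```

View pics/v2.png

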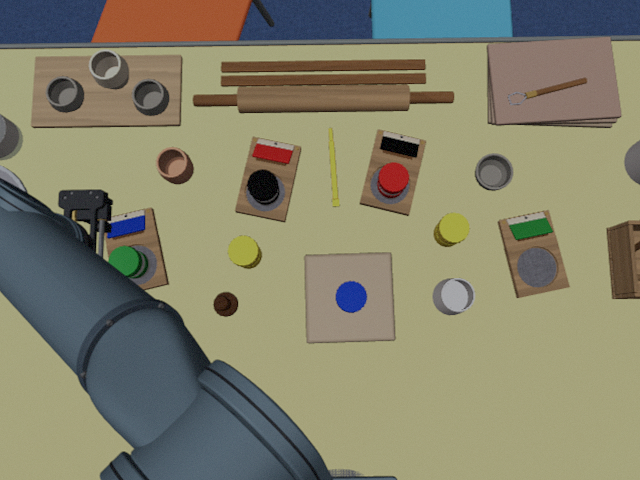

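The blue jar stands at about (351,297) on the board, and the empty green seat is at (538,267). Now I'll descend on the green jar.

>>> send_rows:
  moves: [0,0,2,0,0,0,0,0,3,0,0,0,0,0,3,0,0,0,0,0,1.5,0,0,0,0,0,1,0,0,0,0,0,0.5,0,0,0,0,0,0,0,0,0,0,0,0,0,0,0]

```text
t: 8.27
tcp_pos: [0.5036, 0.3842, 0.0699]
tcp_rot: [[0.0, 1.0, 0.001], [1.0, -0.0, 0.001], [0.001, 0.001, -1.0]]
contact_force: [-0.7, 0.3, 0.2]
finger_gap: 0.0878
```

```bash
python3 - <<'E'
from h import *
d=manip.get_image("top")
print(ray(d,538,267,.010),ray(d,351,297,.094))
print(manip.sense()["tcp_pos"])
E
```

```text
[ 0.49242364 -0.39194108  0.01      ] [ 0.43441288 -0.0254491   0.094     ]
[0.50374511 0.384413   0.07018896]
```

>>> send_rows:
  moves: [0,0,0,0,0,0,0,0,0,0,0,0,0,0,0,0,0,0,0,0,0,0,0,0,0,0,0,0,0,0,0,0,0,0,0,0,0,0,0,0,0,0,0,0,-1.5,0,0,0,0,0,-3,0,0,0,0,0,-3.5,0,0,0,0,0,-3,0,0,0,0,0,-2,0,0,0,-2,0,0,0,0,0,-3,0,0,0,0,0,-3.6,0,0,0,0,0,-3.6,0,0,0,0,0,-3.6,0,0,0,0,0,-3.6,0,0,0,0,0,-3.6,0,0,0,0,0]
  gripper: 0.4

```text
t: 9.9
tcp_pos: [0.501, 0.1522, 0.1986]
tcp_rot: [[-0.001, 1.0, -0.003], [1.0, 0.001, -0.001], [-0.001, -0.003, -1.0]]
contact_force: [0.7, -0.1, -3.2]
finger_gap: 0.0558
```

>>> send_rows:
  moves: [-3.6,-0.1,0,0,0,0,-3.6,-0.1,0,0,0,0,-3.6,-0.1,0,0,0,0,-3.6,-0.1,0,0,0,0,-3.6,-0.1,0,0,0,0,-3.6,-0.1,0,0,0,0,-3.6,-0.1,0,0,0,0,-3.6,-0.1,0,0,0,0,-3.6,-0.1,0,0,0,0,-3.6,-0.1,0,0,0,0,-3.6,-0.1,0,0,0,0,-3.6,-0.1,0,0,0,0,-3.6,0,0,0,0,0,-3,0,0,0,0,0,-2.2,0,0,0,0,0,-1.4,0,0,0,0,0,-1,0,0,0,0,0,0,0,0,0,0,0,0,0,0,0,0,0]

```text
t: 11.48
tcp_pos: [0.4911, -0.3885, 0.1985]
tcp_rot: [[-0.001, 1.0, -0.001], [1.0, 0.001, 0.002], [0.002, -0.001, -1.0]]
contact_force: [-0.6, 0.6, -3.9]
finger_gap: 0.0556
```

>>> send_rows:
  moves: [0,0,2,0,0,0,0,0,3,0,0,0,0,0,3.2,0,0,0,0,0,2.2,0,0,0,0,0,1.2,0,0,0,0,0,0.6,0,0,0,0,0,0.4,0,0,0,0,0,0.2,0,0,0,0,0,0.1,0,0,0,0,0,0.1,0,0,0,0,0,0.1,0,0,0,0,0,0,0,0,0,0,0,0,0,0,0]

```text
t: 12.57
tcp_pos: [0.4918, -0.3909, 0.0693]
tcp_rot: [[0.0, 1.0, 0.002], [1.0, -0.0, -0.002], [-0.002, 0.002, -1.0]]
contact_force: [-0.7, 1.1, 6.8]
finger_gap: 0.0556
```

>>> send_rows:
  moves: [0,0,0,0,0,0,0,0,0,0,0,0,0,0,0,0,0,0,0,0,0,0,0,0,0,0,-1,0,0,0,0,0,-3,0,0,0,0,0,-3.5,0,0,0,0,0,-3.5,0,0,0,2.4,-0.4,0,0,0,0,3.6,-0.6,0,0,0,0,4,-0.6,0,0,0,0,4,-0.6,0,0,0,0,4,-0.6,0,0,0,0,4,-0.6,0,0,0,0,4,-0.6,0,0,0,0,4,-0.6,0,0,0,0,3.4,-0.5,0,0,0,0,2,-0.3,0,0,0,0,1,-0.2,0,0,0,0]
  gripper: 1

```text
t: 14.15
tcp_pos: [0.4347, -0.023, 0.1785]
tcp_rot: [[-0.005, 1.0, 0.001], [1.0, 0.005, 0.0], [0.0, 0.001, -1.0]]
contact_force: [-0.7, 0.4, -0.1]
finger_gap: 0.0881
```

>>> send_rows:
  moves: [0,0,2,0,0,0,0,0,3,0,0,0,0,0,3,0,0,0,0,0,1.4,0,0,0,0,0,0.8,0,0,0,0,0,0.4,0,0,0,0,0,0,0,0,0,0,0,0,0,0,0]

```text
t: 14.82
tcp_pos: [0.4357, -0.0265, 0.0724]
tcp_rot: [[0.0, 1.0, 0.001], [1.0, -0.0, -0.0], [-0.0, 0.001, -1.0]]
contact_force: [0.4, -0.5, 0.6]
finger_gap: 0.0877
```

>>> send_rows:
  moves: [0,0,0,0,0,0,0,0,0,0,0,0,0,0,0,0,0,0,0,0,0,0,0,0,0,0,0,0,0,0,0,0,0,0,0,0,0,0,0,0,0,0,0,0,-1.5,0,0,0,0,0,-3,0,0,0,0,0,-3.5,0,0,0,0,0,-3,0,0,0,0,0,-2,0,0,0,2,0.5,0,0,0,0,3,0.5,0,0,0,0,3.6,0.5,0,0,0,0,3.6,0.5,0,0,0,0,3.6,0.5,0,0,0,0,3.6,0.5,0,0,0,0,3.6,0.5,0,0,0,0]
  gripper: 0.4

```text
t: 16.4
tcp_pos: [0.4689, 0.2049, 0.2009]
tcp_rot: [[0.0, 1.0, -0.002], [1.0, -0.0, -0.001], [-0.001, -0.002, -1.0]]
contact_force: [1.1, -0.9, -3.0]
finger_gap: 0.0554
```

>>> send_rows:
  moves: [3.6,0.5,0,0,0,0,3.6,0.5,0,0,0,0,3.6,0.5,0,0,0,0,3,0.5,0,0,0,0,2,0.5,0,0,0,0,1.4,0.5,0,0,0,0,0.8,0.3,0,0,0,0,0,0,0,0,0,0,0,0,0,0,0,0]

```text
t: 17.15
tcp_pos: [0.5025, 0.3828, 0.2008]
tcp_rot: [[0.0, 1.0, -0.001], [1.0, -0.0, -0.002], [-0.002, -0.001, -1.0]]
contact_force: [-0.3, -0.1, -3.0]
finger_gap: 0.0556
```

```bash
python3 - <<'E'
from h import *
import cv2
d=manip.get_image("side")
im=d["color"];a=im[80:240,200:420]
cv2.imwrite("pics/v3.png",np.hstack([cv2.resize(im,(400,300)),cv2.resize(a,(400,300))]))
d=manip.get_image("top");cv2.imwrite("pics/t3.png",d["color"])
E
```

```text
(no output)
```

View pics/v3.png

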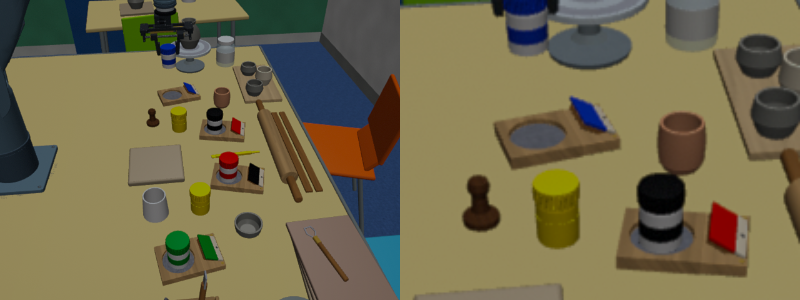

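The green jar is seated in the green stand. The blue stand is empty, with its seat at side pixel (275,151). I'll check that point while lowering.

```bash
python3 - <<'E'
from h import *
d=manip.get_image("side");print(ray(d,275.4,151.5,.010), manip.sense()["tcp_pos"])
E
```

```text
[0.50841214 0.39526031 0.01      ] [0.50307894 0.38208349 0.20144716]
```

>>> send_rows:
  moves: [0.2,0.1,2,0,0,0,0,0,3,0,0,0,0,0,3.2,0,0,0,0,0,2.2,0,0,0,0,0,1.2,0,0,0,0,0,0.8,0,0,0,0,0,0.5,0,0,0,0,0,0.2,0,0,0,0,0,0.2,0,0,0,0,0,0.1,0,0,0,0,0,0,0,0,0,0,0,0,0,0,0]

```text
t: 18.3
tcp_pos: [0.5043, 0.3861, 0.0684]
tcp_rot: [[-0.0, 1.0, 0.001], [1.0, 0.0, 0.001], [0.001, 0.001, -1.0]]
contact_force: [-0.3, -0.0, -2.7]
finger_gap: 0.0556
```

>>> send_rows:
  moves: [0,0,0.1,0,0,0,0,0,0.1,0,0,0,0,0,0,0,0,0,0,0,0,0,0,0]

```text
t: 18.63
tcp_pos: [0.5042, 0.3862, 0.0662]
tcp_rot: [[-0.0, 1.0, 0.001], [1.0, 0.0, 0.001], [0.001, 0.001, -1.0]]
contact_force: [0.5, -0.4, 1.9]
finger_gap: 0.0557
```

>>> send_rows:
  moves: [0,0,0,0,0,0,0,0,0,0,0,0,0,0,0,0,0,0,0,0,0,0,0,0,0,0,-1,0,0,0,0,0,-3.5,0,0,0,0,0,-3.5,0,0,0,0,0,-3.5,0,0,0,-1.6,0.9,0,0,0,0,-2.8,1.5,0,0,0,0,-3,1.7,0,0,0,0,-3,1.7,0,0,0,0,-3,1.7,0,0,0,0,-3,1.7,0,0,0,0,-3,1.7,0,0,0,0,-2.8,1.5,0,0,0,0,-2,1,0,0,0,0,-1,0.5,0,0,0,0,0,0,0,0,0,0]
  gripper: 1

```text
t: 20.22
tcp_pos: [0.6442, 0.1305, 0.181]
tcp_rot: [[0.005, 1.0, 0.001], [1.0, -0.005, -0.001], [-0.001, 0.001, -1.0]]
contact_force: [0.4, -0.7, -0.8]
finger_gap: 0.0883
```

>>> send_rows:
  moves: [0,0,2,0,0,0,0,0,3,0,0,0,0,0,3,0,0,0,0,0,1.5,0,0,0,0,0,1,0,0,0,0,0,0.6,0,0,0,0,0,0,0,0,0,0,0,0,0,0,0]

```text
t: 20.88
tcp_pos: [0.6436, 0.1346, 0.0708]
tcp_rot: [[-0.0, 1.0, 0.001], [1.0, 0.0, 0.001], [0.001, 0.001, -1.0]]
contact_force: [-0.1, 0.1, 0.3]
finger_gap: 0.0883
```

>>> send_rows:
  moves: [0,0,0,0,0,0,0,0,0,0,0,0,0,0,0,0,0,0,0,0,0,0,0,0,0,0,0,0,0,0,0,0,0,0,0,0,0,0,0,0,0,0,0,0,-1.5,0,0,0,0,0,-3,0,0,0,0,0,-3.5,0,0,0,0,0,-3,0,0,0,0,0,-2,0,0,0,-1.2,-1.6,0,0,0,0,-2,-2.6,0,0,0,0,-2,-2.6,0,0,0,0,-2,-2.6,0,0,0,0,-2,-2.6,0,0,0,0,-2,-2.6,0,0,0,0,-2,-2.6,0,0,0,0]
  gripper: 0.4

```text
t: 22.47
tcp_pos: [0.4681, 0.001, 0.1995]
tcp_rot: [[-0.0, 1.0, -0.003], [1.0, 0.0, -0.001], [-0.001, -0.003, -1.0]]
contact_force: [0.5, 0.3, -1.5]
finger_gap: 0.0556
```

>>> send_rows:
  moves: [-1.6,-2.1,0,0,0,0,-0.8,-1,0,0,0,0,-0.4,-0.5,0,0,0,0,0,0,0,0,0,0,0,0,2,0,0,0,0,0,3,0,0,0,0,0,3,0,0,0,0,0,2,0,0,0,0,0,1,0,0,0,0,0,0.6,0,0,0,0,0,0.4,0,0,0,0,0,0.2,0,0,0,0,0,0.1,0,0,0,0,0,0,0,0,0,0,0,0,0,0,0]

```text
t: 23.72
tcp_pos: [0.4355, -0.0263, 0.0774]
tcp_rot: [[0.0, 1.0, 0.001], [1.0, -0.0, -0.0], [-0.0, 0.001, -1.0]]
contact_force: [-0.4, 0.4, -3.2]
finger_gap: 0.0557
```

>>> send_rows:
  moves: [0,0,0.1,0,0,0,0,0,0.1,0,0,0,0,0,0,0,0,0]

```text
t: 23.97
tcp_pos: [0.4361, -0.0263, 0.076]
tcp_rot: [[0.0, 1.0, 0.002], [1.0, -0.0, -0.001], [-0.001, 0.002, -1.0]]
contact_force: [-1.9, -1.0, 11.8]
finger_gap: 0.0557
```

>>> send_rows:
  moves: [0,0,0,0,0,0,0,0,0,0,0,0,0,0,0,0,0,0,0,0,0,0,0,0,0,0,-1,0,0,0,0,0,-3,0,0,0,0,0,-3.5,0,0,0,0,0,-3,0,0,0,-0.5,1.4,0,0,0,0,-0.9,2.4,0,0,0,0,-1.1,3,0,0,0,0,-1.1,3,0,0,0,0,-1.1,3,0,0,0,0,-1.1,3,0,0,0,0,-1.1,2.8,0,0,0,0,-0.7,1.8,0,0,0,0,-0.4,1,0,0,0,0,-0.3,0.5,0,0,0,0,0,0,0,0,0,0]
  gripper: 1

```text
t: 25.55
tcp_pos: [0.6543, -0.1097, 0.1799]
tcp_rot: [[0.001, 1.0, 0.0], [1.0, -0.001, 0.0], [0.0, 0.0, -1.0]]
contact_force: [0.2, 0.5, -0.5]
finger_gap: 0.0877
```

```bash
python3 - <<'E'
from h import *
import cv2
a=[manip.get_image(n)["color"] for n in("side","top")]
print(manip.sense()["tcp_pos"])
cv2.imwrite("pics/v4.png",np.hstack([cv2.resize(a[0],(400,300)),cv2.resize(a[1],(400,300))]))
E
```

```text
[ 0.65320603 -0.108831    0.17985641]
```

View pics/v4.png

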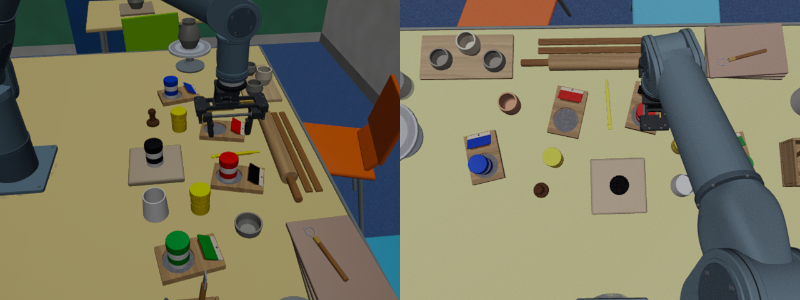

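The black jar is on the board, the blue jar is in the blue stand and the red seat is empty at about (264,195). The gripper is over the red jar, so I'll descend.

>>> send_rows:
  moves: [0,0.1,2,0,0,0,0,0,3,0,0,0,0,0,3,0,0,0,0,0,1.5,0,0,0,0,0,1,0,0,0,0,0,0.5,0,0,0,0,0,0,0,0,0,0,0,0,0,0,0]

```text
t: 26.32
tcp_pos: [0.6558, -0.109, 0.071]
tcp_rot: [[-0.0, 1.0, 0.002], [1.0, 0.0, -0.0], [-0.0, 0.002, -1.0]]
contact_force: [-0.2, -0.1, 0.3]
finger_gap: 0.0879
```

```bash
python3 - <<'E'
from h import *
d=manip.get_image("top");g=d["color"]
import cv2
h=cv2.cvtColor(g,cv2.COLOR_BGR2HSV)[150:230,225:305]
m=((h[...,1]<70)&(h[...,2]>40)&(h[...,2]<200)).astype(np.uint8)
n,l,st,c=cv2.connectedComponentsWithStats(m);i=1+st[1:,4].argmax()
print(st[i],c[i]+[225,150],ray(d,*(c[i]+[225,150]),.01))
E
```

```text
[   0    0   80   80 2820] [260.52411348 197.19503546] [0.63722638 0.1472484  0.01      ]
```

>>> send_rows:
  moves: [0,0,0,0,0,0,0,0,0,0,0,0,0,0,0,0,0,0,0,0,0,0,0,0,0,0,0,0,0,0,0,0,0,0,0,0,0,0,0,0,0,0,0,0,-1.5,0,0,0,0,0,-3,0,0,0,0,0,-3.5,0,0,0,0,0,-3,0,0,0,0,0,-2,0,0,0,2,0,0,0,0,0,3,-0.2,0,0,0,0,3.4,-0.2,0,0,0,0,3.4,-0.2,0,0,0,0,3.4,-0.2,0,0,0,0,3.4,-0.2,0,0,0,0,3,-0.1,0,0,0,0]
  gripper: 0.4

```text
t: 27.95
tcp_pos: [0.6427, 0.1093, 0.2004]
tcp_rot: [[-0.001, 1.0, -0.001], [1.0, 0.001, 0.0], [0.0, -0.001, -1.0]]
contact_force: [0.3, 0.3, -1.9]
finger_gap: 0.0555
```

>>> send_rows:
  moves: [1.6,0,0,0,0,0,0.8,0,0,0,0,0,0.4,0,0,0,0,0,0,0,0,0,0,0,0,0,0,0,0,0,0,0,0,0,0,0,0,0,0,0,0,0]

```text
t: 28.53
tcp_pos: [0.6442, 0.1329, 0.1996]
tcp_rot: [[0.002, 1.0, -0.0], [1.0, -0.002, -0.001], [-0.001, -0.0, -1.0]]
contact_force: [1.7, 0.6, -1.6]
finger_gap: 0.0558
```

```bash
python3 - <<'E'
from h import *
import cv2
print(manip.sense()["tcp_pos"])
a=manip.get_image("side")["color"]
cv2.imwrite("pics/v5.png",cv2.resize(a[120:320,240:440],(600,600),interpolation=cv2.INTER_CUBIC))
E
```

```text
[0.64423969 0.1329063  0.19960376]
```

View pics/v5.png

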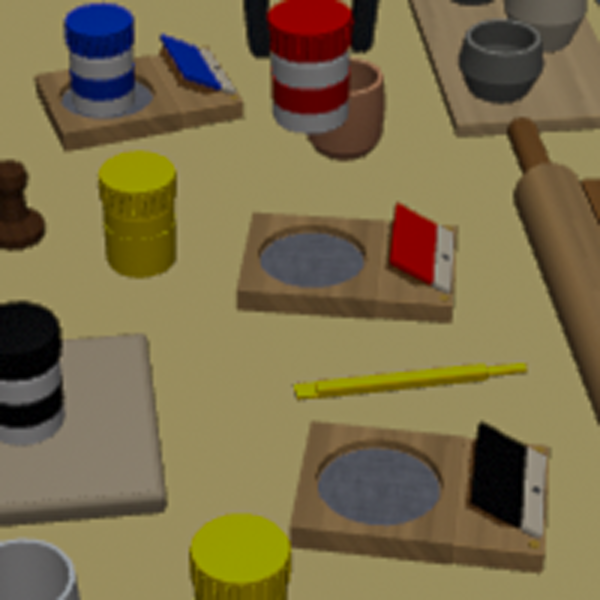

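The jar is upright in the grip and both seats are visible. The red rim is centred at crop (313,257) and the black at (379,483), so I'll cross-check those.

```bash
python3 - <<'E'
from h import *
d=manip.get_image("side")
print(ray(d,240+313/3,120+257/3,.018),ray(d,240+379/3,120+483/3,.018),manip.sense()["tcp_pos"])
E
```

```text
[0.65026159 0.13233226 0.018     ] [ 0.66035508 -0.11306048  0.018     ] [0.64411395 0.13369263 0.19964904]
```

>>> send_rows:
  moves: [0,0.2,2,0,0,0,0,0,3,0,0,0,0,0,3.2,0,0,0,0,0,2.2,0,0,0,0,0,1.2,0,0,0,0,0,0.6,0,0,0,0,0,0.4,0,0,0,0,0,0.2,0,0,0,0,0,0.1,0,0,0,0,0,0.1,0,0,0,0,0,0,0,0,0,0,0,0,0,0,0]

```text
t: 29.63
tcp_pos: [0.6464, 0.1349, 0.0704]
tcp_rot: [[-0.0, 1.0, 0.001], [1.0, 0.0, 0.0], [0.0, 0.001, -1.0]]
contact_force: [-0.4, 0.3, -1.2]
finger_gap: 0.056
```

>>> send_rows:
  moves: [0,0,0.1,0,0,0,0,0,0,0,0,0,0,0,0,0,0,0]

```text
t: 29.88
tcp_pos: [0.6465, 0.1351, 0.07]
tcp_rot: [[0.0, 1.0, 0.001], [1.0, -0.0, 0.0], [0.0, 0.001, -1.0]]
contact_force: [-1.7, -0.0, 6.1]
finger_gap: 0.0555
```

>>> send_rows:
  moves: [0,0,0,0,0,0,0,0,0,0,0,0,0,0,0,0,0,0,0,0,0,0,0,0,0,0,-1,0,0,0,0,0,-3,0,0,0,0,0,-3.5,0,0,0,0,0,-3.5,0,0,0,-1,-1.3,0,0,0,0,-1.6,-2.2,0,0,0,0,-2,-2.5,0,0,0,0,-2,-2.5,0,0,0,0,-2,-2.5,0,0,0,0,-2,-2.5,0,0,0,0,-2,-2.5,0,0,0,0,-1.6,-2.2,0,0,0,0,-1,-1.4,0,0,0,0,-0.6,-0.9,0,0,0,0,-0.3,-0.5,0,0,0,0]
  gripper: 1

```text
t: 31.47
tcp_pos: [0.4352, -0.027, 0.1792]
tcp_rot: [[0.001, 1.0, 0.0], [1.0, -0.001, -0.001], [-0.001, 0.0, -1.0]]
contact_force: [0.3, 0.6, 0.5]
finger_gap: 0.0876
```

>>> send_rows:
  moves: [0,0,2,0,0,0,0,0,3,0,0,0,0,0,3,0,0,0,0,0,1.4,0,0,0,0,0,0.8,0,0,0,0,0,0.3,0,0,0,0,0,0,0,0,0,0,0,0,0,0,0]

```text
t: 32.13
tcp_pos: [0.437, -0.0258, 0.0745]
tcp_rot: [[-0.0, 1.0, 0.002], [1.0, 0.0, 0.0], [0.0, 0.002, -1.0]]
contact_force: [-0.6, 0.2, 0.4]
finger_gap: 0.0884
```

>>> send_rows:
  moves: [0,0,0,0,0,0,0,0,0,0,0,0,0,0,0,0,0,0,0,0,0,0,0,0,0,0,0,0,0,0,0,0,0,0,0,0,0,0,0,0,0,0,0,0,-1.5,0,0,0,0,0,-3,0,0,0,0,0,-3.5,0,0,0,0,0,-3,0,0,0,0,0,-2,0,0,0,-0.6,1.6,0,0,0,0,-1,2.6,0,0,0,0,-1.1,3,0,0,0,0,-1.1,3,0,0,0,0,-1.1,3,0,0,0,0,-1.1,3,0,0,0,0,-1.1,2.8,0,0,0,0]
  gripper: 0.4

```text
t: 33.72
tcp_pos: [0.6263, -0.0978, 0.2025]
tcp_rot: [[0.0, 1.0, -0.003], [1.0, -0.0, 0.0], [0.0, -0.003, -1.0]]
contact_force: [0.5, 0.2, -2.4]
finger_gap: 0.0557
```

>>> send_rows:
  moves: [-0.7,1.8,0,0,0,0,-0.4,0.9,0,0,0,0,-0.2,0.4,0,0,0,0,0,0,0,0,0,0,0,0,0,0,0,0,0,0,0,0,0,0,0,0,0,0,0,0]

```text
t: 34.3
tcp_pos: [0.6562, -0.1097, 0.2037]
tcp_rot: [[-0.001, 1.0, -0.001], [1.0, 0.001, -0.0], [-0.0, -0.001, -1.0]]
contact_force: [0.7, -0.1, -2.6]
finger_gap: 0.0556
```

>>> send_rows:
  moves: [0,0.1,2,0,0,0,0,0,3,0,0,0,0,0,3.2,0,0,0,0,0,2.3,0,0,0,0,0,1.3,0,0,0,0,0,0.7,0,0,0,0,0,0.4,0,0,0,0,0,0.3,0,0,0,0,0,0.2,0,0,0,0,0,0.1,0,0,0,0,0,0,0,0,0,0,0,0,0,0,0]

```text
t: 35.3
tcp_pos: [0.6584, -0.1102, 0.0694]
tcp_rot: [[0.0, 1.0, 0.001], [1.0, -0.0, -0.0], [-0.0, 0.001, -1.0]]
contact_force: [0.2, 0.3, -2.9]
finger_gap: 0.0555
```

>>> send_rows:
  moves: [0,0,0.1,0,0,0,0,0,0.1,0,0,0,0,0,0,0,0,0]

```text
t: 35.55
tcp_pos: [0.6586, -0.1102, 0.0681]
tcp_rot: [[0.0, 1.0, 0.001], [1.0, -0.0, -0.0], [-0.0, 0.001, -1.0]]
contact_force: [-1.7, 0.1, 4.7]
finger_gap: 0.0556
```

>>> send_rows:
  moves: [0,0,0,0,0,0,0,0,0,0,0,0,0,0,0,0,0,0,0,0,0,0,0,0,0,0,0,0,0,0,0,0,-1,0,0,0,0,0,-3,0,0,0,0,0,-3.5,0,0,0,0,0,-3.5,0,0,0,0,0,-3.5,0,0,0,0,0,-3,0,0,0]
  gripper: 1

```text
t: 36.47
tcp_pos: [0.6583, -0.11, 0.2452]
tcp_rot: [[-0.0, 1.0, 0.002], [1.0, 0.0, -0.0], [-0.0, 0.002, -1.0]]
contact_force: [1.7, 0.2, 0.5]
finger_gap: 0.088
```

>>> send_rows:
  moves: [-2,-1.6,0,0,0,0,-2.8,-2.4,0,0,0,0,-2.8,-2.4,0,0,0,0,-2.8,-2.4,0,0,0,0,-2.8,-2.4,0,0,0,0,-2.8,-2.4,0,0,0,0,-2.8,-2.4,0,0,0,0,-2.8,-2.4,0,0,0,0,-2.8,-2.4,0,0,0,0,-2.8,-2.4,0,0,0,0,-2.8,-2.4,0,0,0,0,-2.8,-2.4,0,0,0,0,-2.8,-2.4,0,0,0,0,-2.8,-2.4,0,0,0,0,-2.8,-2.4,0,0,0,0,-2.8,-2.4,0,0,0,0,-2.8,-2.4,0,0,0,0,-2,-1.4,0,0,0,0,0,0,0,0,0,0,0,0,0,0,0,0]

```text
t: 38.13
tcp_pos: [0.2427, -0.599, 0.242]
tcp_rot: [[0.003, 1.0, 0.0], [1.0, -0.003, -0.0], [-0.0, 0.0, -1.0]]
contact_force: [0.8, 0.2, 0.9]
finger_gap: 0.0881
```

```bash
python3 - <<'E'
from h import *
import cv2
im=manip.get_image("top")["color"];cv2.imwrite("pics/topF.png",im)
c=[(268,180),(394,172),(134,252),(534,254)]
t=[cv2.resize(im[y-50:y+50,x-50:x+50],(300,300),interpolation=cv2.INTER_CUBIC) for x,y in c]
cv2.imwrite("pics/cropF.png",cv2.convertScaleAbs(np.vstack([np.hstack(t[:2]),np.hstack(t[2:])]),alpha=1.6,beta=15))
cv2.imwrite("pics/sideF.png",manip.get_image("side")["color"])
E
```

```text
(no output)
```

View pics/cropF.png

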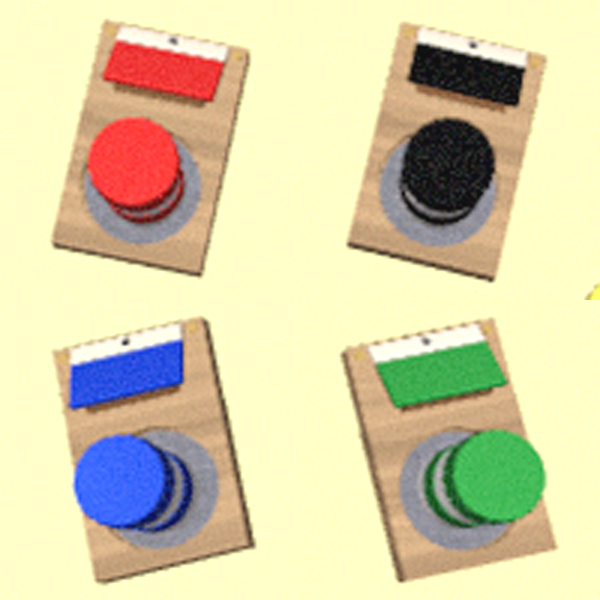

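View pics/sideF.png

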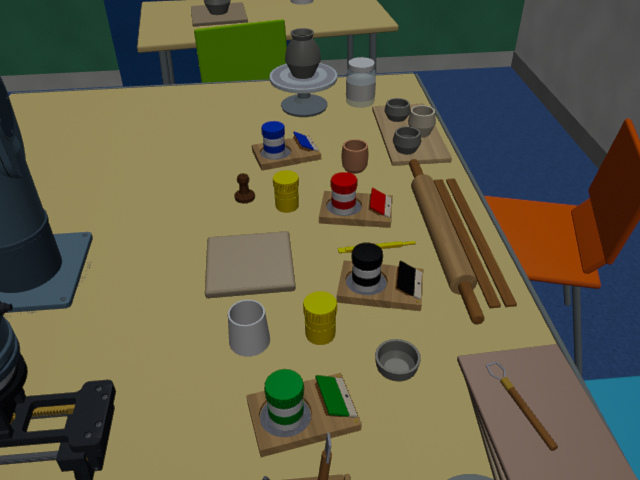

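Every jar is upright in the seat of its own colour. In the crop, the lids are within about 3 enlarged pixels (about 2 mm) of where the first jars sat. The cup is still at side pixel (355,156) and the arm is clear.

```bash
python3 -c "
from plant import manip
print(manip.finish_job())"
```

```text
the job is handed in; nothing more can be done
None
```

All four jars now stand upright in the stand of their own colour. I handed the job in at about 38 s of the 131 s allowed; it gave no verdict. I swapped blue with green first, then black with red, parking one jar of each pair on the clay board.

**Last checks:** The final top and side pictures show each jar in its matching seat. The lids are within about 2 mm of where the original jars stood, which I had measured to be within about 3 mm of the seat axes. At each landing I felt light contact at about the expected height, within 1–2 mm. The cup is where it started in the side picture, the look-alikes look undisturbed, and the open gripper is clear of everything.

**Checks that disagreed:**
- **Seat positions:** Rough side-camera readings differed from the top-camera block corners by about 13 mm for the blue seat and 5–6 mm for the red and black seats. I aimed mostly at the top-camera positions, which also matched where the jars first stood.
- **Red seat:** An automatic colour reading of this seat picked up its surroundings as well, so I discarded it.

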